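# Tamp the tumbling chips level in their bin

### The job

Two of the grey ceramic tumbling chips are standing up above the others in the small grey bin. Take the flat-footed tamper by its grip and press both down with it, without touching them with the gripper, until they lie down in the bin level with the other four; then stand the tamper upright on the table again and let go.

Things in the scene. Friction and masses are not known exactly. Their poses are not given: they have to be found in the camera images.
- bin_floor (a point): Open grey sheet-steel bin, fixed to the table; the point is the centre of its inner floor, 4 mm above the table, z up. Inside 124 mm (x) by 92 mm (y), walls 4 mm, rim 46 mm above the floor, small wire pull on the -x side. It holds six loose ceramic chips in two rows along x (y about +22 and -22 mm); all six fit on the floor side by side, tops then 36 mm above it.
- tamper_grip (a point): Flat tamper, loose, 0.35 kg, upright on its foot: steel plate 70 mm (x) by 60 mm (y), 10 mm thick, round neck up to 32 mm across, then a flat-sided black grip, 24 mm thick (y) by 36 mm wide (x), from 40 to 130 mm above the plate's underside. The point is on the grip's axis, 100 mm above the plate's underside; z up along the grip.
- chip_top_a_mid (a point): Raised chip of the row at bin y = +22 mm: grey eight-sided ceramic block, 36 mm across flats, 42 mm long (its y), 50 g, smooth. The point is its centre. It sits over the 15 mm gap between the two lower chips of its row, its top about 61 mm above the bin's floor; a few newtons from above wedge them apart and send it down between them to the floor (both together: under 15 N).
- chip_top_b_mid (a point): Raised chip of the row at bin y = -22 mm: grey eight-sided ceramic block, 36 mm across flats, 42 mm long (its y), 50 g, smooth. The point is its centre. It sits over the 15 mm gap between the two lower chips of its row, its top about 61 mm above the bin's floor; a few newtons from above wedge them apart and send it down between them to the floor (both together: under 15 N).
Things that resemble listed ones, but are neither listed nor needed, are in the scene too. Leave any purple or red look-alike of the part that bears tamper_grip alone.

How it is judged:
By the outcome, as a careful person would: the job done as asked, in the order asked, and still so for the second after the job is handed in, with the robot touching nothing.
It also fails if it takes over 38 s, if anything falls off the work surface, if the arm or the gripper's body presses on something with over 40 N, if the wrist force passes 120 N, or if a joint passes its speed limit or range.

### The arm

A 6-joint arm with a two-finger parallel gripper is mounted at the origin on a cart in front of the work surface, level with it; the furniture and walls round the work are solid. World frame = base frame: x ahead of the robot, y to its left, z up, the work surface at z = 0. Lengths are in m, angles in rad, forces in N, time in s.
With the tool pointing down it reaches from about 0.35 to 0.85 m from the base axis. Payload 8.1 kg.
Tool frame: the origin (TCP) lies on the centre line of the jaws, within the pads' length; the fingertips stand robot.finger_overhang ahead of it and the grasp point (between the pads) lies 5 mm behind it (robot.finger_overhang is the distance from the TCP to the fingertips, in m); z points along the fingers, y is the direction in which the jaws open and shut (so a half turn about z gives the same grasp; the last joint's range is limited). The gripper opens to 93 mm and grips with 3 to 60 N. Pads are 15 mm wide; open, the fingers measure 128 mm over their backs; the gripper's body (75 mm by 188 mm) begins 65 mm behind the grasp point.
Start: joints at [-1.281, 0.13, 1.488, -0, 1.523, -0.085], TCP at [0.22, -0.558, 0.233] pointing down, gripper open.
Joint ranges: [-2.96, 2.96], [-0.89, 2.26], [0.02, 2.5], [-1.34, 4.48], [0, 2.73], [-2.66, 2.66]. Speed limits (rad/s): [2.39, 2.39, 2.79, 3.14, 3.14, 3.14].

### API

Orientations are given as a rotation vector (axis times angle).
In Python, from plant import robot gives the robot as it stands. The module is installed in compiled form; this text tells all that it offers.
- The arm moves only by the tool carry_out, never from a script. Its argument "commands" is a list that holds one entry, the list of rows, each a list of 4 numbers: the shift along the tool's x, y, z in cm, then the turn about the tool's z in degrees. In form: [[[tx, ty, tz, roll], ...]]. A call has 1 to 20 rows; each row shifts and turns the commanded pose from where the row before left it, along the tool's axes as they then stand; what a row does not reach is not made up. A row lasts 1/12 s, in which the tool goes at most 41.7 mm and 7.16 degrees, less where a joint would pass 70% of its speed; a pose out of reach is approached as far as the arm can. A call is refused whole if a number of a shift passes 4.17 or a number of a turn 7.16, either way. A call with a gripper value outside its range is refused whole. "claw" is the finger opening in cm, from 0 to 9.3, set as the call begins (left out, the last holds). The fingers move at their own pace and stop on an object; "grip_force" is the grip in N (left out, the last holds). Time passes only in rows, so rows that do not move let the fingers close. It gives the time, the measured TCP pose, the force and the opening at its end, in the units of the state.
- robot.read_state(): the state, without advancing time (a new reading comes with each control period).
- robot.read_camera(name): name is "scene" or "top"; returns the picture (480x640x3 uint8, red, green, blue); there is no depth.
- robot.camera_params(name): a dict with "mtx" (3x3 intrinsics, pixels), "R" (3x3) and "t" (3): a world point X has camera coordinates R X + t. Camera axes: x right, y down, z forward; pixel columns grow to the right and rows downward; lengths in m; the calibration is good to about 2 mm. A picture is of the moment at which its call begins. camera_params takes no time and is no camera call.
- robot.close_job(): hands the job in, once; it reports no verdict.
The state is a dict: "t": time; "q": joint angles; "dq": joint speeds; "joint_torque": joint torques, N m; "tool_pos": TCP position; "orientation": TCP orientation; "force": force on the tool from outside, world axes, zero at the start; "wrist_torque": the same for the moment, N m; "opening": finger opening in m.
Only numpy, scipy, OpenCV 4.12 (cv2) and the standard library are available. Lean on these libraries where they do the work, as an engineer would, in place of code of your own. Each camera call takes 0.05 s, during which the arm holds its last target.

## Working session

There is one attempt and no reset: what is moved stays moved. The work goes in short steps, Python scripts to look and compute and a tool call to move; the robot and the scene stay as the last step left them, time stands still between calls to the robot, and variables do not carry over. Pictures are saved under pics/ and viewed, and the job is handed in when it is done.

Besides the shell and the picture viewer there is one more tool, called after "Request:" as name(argument=value, ...), one argument or row to a line, values as JSON. carry_out: Moves the arm, as the interface text tells. Its arguments: {"type":"object","properties":{"commands":{"type":"array","items":{"type":"array","items":{"type":"array","items":{"type":"number"}}}},"claw":{"type":"number"},"grip_force":{"type":"number"}},"required":["commands"]}

```bash
mkdir -p pics
python3 - <<'E'
from plant import robot
import cv2,numpy as np
s=robot.read_state();print(s, robot.finger_overhang)
for n in("scene","top"):
    im=robot.read_camera(n);cv2.imwrite(f"pics/{n}0.png",im[:,:,::-1]);np.save(f"{n}0.npy",im)
    p=robot.camera_params(n);print(n,p)
E
```

```text
{'t': 0.0, 'q': array([-1.28139192e+00,  1.31153672e-01,  1.48928841e+00, -1.05730914e-05,
        1.52298956e+00, -8.53820820e-02]), 'dq': array([ 6.39096621e-05, -3.62980454e-04,  1.24765869e-04,  6.54896181e-04,
       -4.92069119e-04, -7.25502539e-04]), 'joint_torque': array([ 7.80986829e-04, -5.59858239e+01, -4.91747904e+01,  7.67878373e-02,
        3.52538656e-02, -1.52579082e-04]), 'tool_pos': array([ 0.2195149 , -0.5578148 ,  0.23158689]), 'orientation': array([-3.08479694e+00, -5.84933893e-01,  3.10487264e-04]), 'force': array([-0.04090035, -0.24548636, -0.85254517]), 'wrist_torque': array([0.01442452, 0.04526141, 0.00846163]), 'opening': 0.09292662074484709} 0.014
scene {'mtx': array([[476.39871655,   0.        , 318.05105   ],
       [  0.        , 476.39871655, 247.97960642],
       [  0.        ,   0.        ,   1.        ]]), 'R': array([[-0.87896343, -0.47684821, -0.0062508 ],
       [-0.25810049,  0.48669084, -0.83457544],
       [ 0.40100801, -0.73194796, -0.5508582 ]]), 't': array([0.45083055, 0.18568876, 0.77445049])}
top {'mtx': array([[589.44722744,   0.        , 315.50491595],
       [  0.        , 589.44722744, 235.0607461 ],
       [  0.        ,   0.        ,   1.        ]]), 'R': array([[-9.81576804e-03, -9.99950596e-01, -1.56712910e-03],
       [-9.81826507e-01,  9.93487511e-03, -1.89520470e-01],
       [ 1.89526677e-01, -3.21640088e-04, -9.81875519e-01]]), 't': array([0.02569782, 0.52889606, 0.88919137])}
```

View pics/scene0.png

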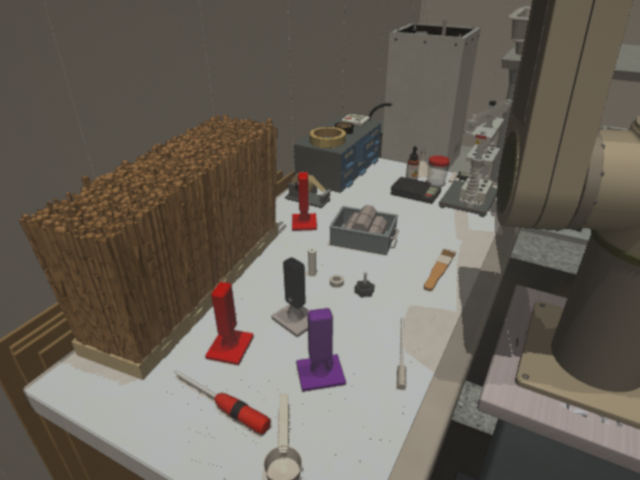

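View pics/top0.png

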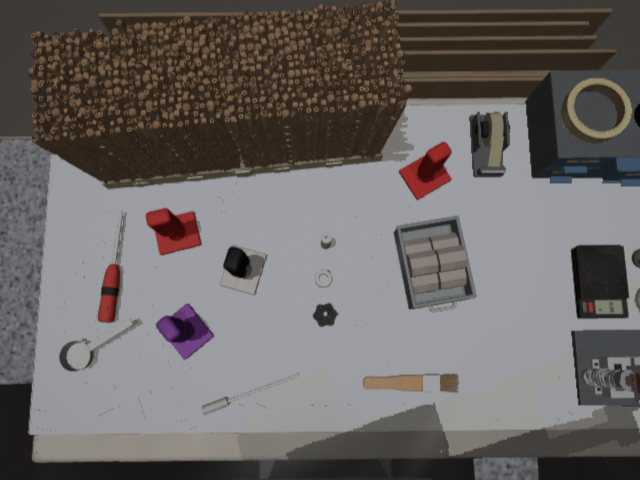

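Four tampers are visible in the top view: red (175,230), red (427,175), purple (185,330), and one with a grey steel plate and black grip at (240,265), which is (294,290) in the scene view. Only the last fits the description. I'll confirm it in a crop.

```bash
cat > h.py <<'E'
import numpy as np,cv2
from plant import robot
def ray(n,uv,p=None):
    p=robot.camera_params(n);R,t=p["R"],p["t"]
    d=R.T@np.linalg.solve(p["mtx"],[uv[0],uv[1],1.0]);return -R.T@t,d
def plane(n,uv,z):
    c,d=ray(n,uv);return c+d*(z-c[2])/d[2]
def proj(n,X):
    p=robot.camera_params(n);x=p["mtx"]@(p["R"]@np.asarray(X,float)+p["t"]);return x[:2]/x[2]
def tri(a,b):
    A=[];B=[]
    for n,uv in(("top",a),("scene",b)):
        c,d=ray(n,uv);d/=np.linalg.norm(d);P=np.eye(3)-np.outer(d,d);A.append(P);B.append(P@c)
    return np.linalg.lstsq(np.vstack(A),np.hstack(B),rcond=None)[0]
E
python3 - <<'E'
import cv2,numpy as np
t=np.load("top0.npy");s=np.load("scene0.npy")
a=cv2.resize(t[230:310,200:290],(400,356),interpolation=2)
b=cv2.resize(s[245:345,255:345],(400,444),interpolation=2)[:356]
c=cv2.resize(t[205:325,385:485],(400,480),interpolation=2)
d=cv2.resize(s[195:265,320:410],(400,311),interpolation=2)
o=np.zeros((600,800,3),np.uint8)
cv2.imwrite("pics/c1.png",np.hstack([a,b])[:,:,::-1])
cv2.imwrite("pics/c2.png",np.hstack([c,np.vstack([d,np.zeros((169,400,3),np.uint8)])])[:,:,::-1])
E
```

```text
(no output)
```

View pics/c1.png

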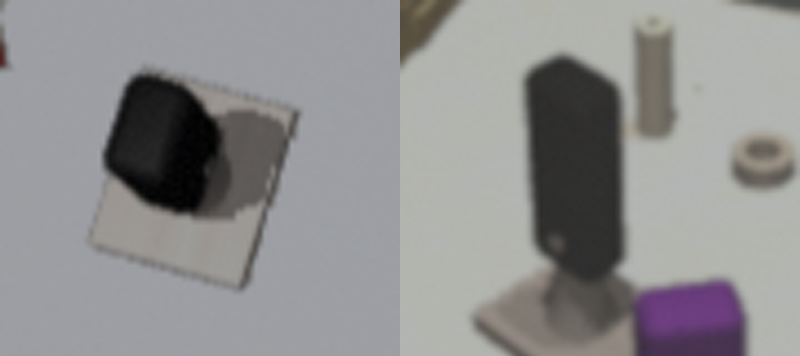

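View pics/c2.png

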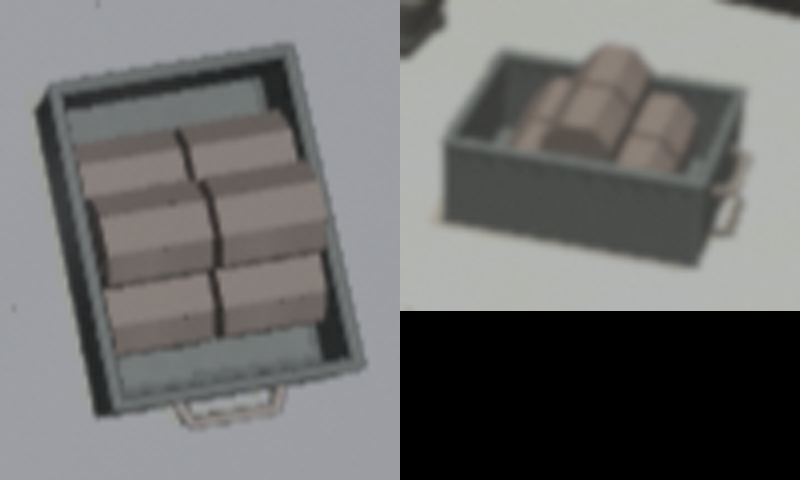

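The crop confirms it: steel plate with black flat-sided grip. The bin has its wire pull (the bin's -x side) at about (443,308) in the top view. Next I measure both.

Run:
```python
from h import *
pc=np.array([(145,68),(300,108),(243,288),(90,243)])/4.444+[200,230]-0.4
P=np.array([plane("top",u,0.010) for u in pc])
print("plate",P.round(4),P.mean(0),[np.linalg.norm(P[i]-P[(i+1)%4]).round(4) for i in range(4)])
for i in range(4):
    d=P[(i+1)%4]-P[i];print(np.degrees(np.arctan2(d[1],d[0])))
bc=np.array([(47,88),(294,44),(366,366),(118,412)])/4+[385,205]-.4
B=np.array([plane("top",u,0.050) for u in bc])
print("bin",B.round(4),B.mean(0),[np.linalg.norm(B[i]-B[(i+1)%4]).round(4) for i in range(4)])
for i in range(4):
    d=B[(i+1)%4]-B[i];print(np.degrees(np.arctan2(d[1],d[0])))
# grip top centre
g=np.array([150,122])/4.444+[200,230]-.4;print(plane("top",g,.13))
# scene check
c=P.mean(0);print("scene proj grip top",proj("scene",[c[0],c[1],.13]),proj("top",[c[0],c[1],.13]))
b=B.mean(0);print(proj("scene",[b[0],b[1],.065]))
# wood pile top height/edges, red front tamper
print("red far",plane("top",(427,185),0.01),"red near",plane("top",(177,235),.01),"purple",plane("top",(186,333),.01))
print("pile base",plane("top",(105,185),0),plane("top",(385,158),0), tri((405,100),(275,122)))
```

```text
plate [[0.5217 0.1588 0.01  ]
 [0.506  0.1008 0.01  ]
 [0.4393 0.1214 0.01  ]
 [0.4564 0.1779 0.01  ]] [0.48086141 0.13971538 0.01      ] [np.float64(0.0601), np.float64(0.0698), np.float64(0.0591), np.float64(0.0681)]
-105.15676754239875
162.8779445495952
73.14708842218415
-16.358347740128558
bin [[ 0.5417 -0.109   0.05  ]
 [ 0.5587 -0.2087  0.05  ]
 [ 0.4295 -0.2297  0.05  ]
 [ 0.4126 -0.132   0.05  ]] [ 0.48563845 -0.16987199  0.05      ] [np.float64(0.1012), np.float64(0.1309), np.float64(0.0991), np.float64(0.1312)]
-80.31476357538462
-170.79044753263548
99.82968780431294
10.113797913198212
[0.48259232 0.13964236 0.13      ]
scene proj grip top [294.47460517 260.63802513] [233.28303965 258.23658022]
[365.14875535 213.48930007]
red far [ 0.62130145 -0.16904331  0.01      ] red near [0.53939874 0.25103241 0.01      ] purple [0.37815964 0.23091509 0.01      ]
pile base [0.62975668 0.37966636 0.        ] [ 0.67305483 -0.10079145  0.        ] [ 0.66173145 -0.09543928  0.26716235]
```

```bash
cat >> h.py <<'E'
from scipy.spatial.transform import Rotation as Ro
def go(target,yaw_y):
    s=robot.read_state();R=Ro.from_rotvec(s["orientation"]).as_matrix()
    d=R.T@(np.asarray(target)-s["tool_pos"])*100
    y=np.degrees(np.arctan2(R[1,1],R[0,1]));dy=(yaw_y-y+90)%180-90
    print("t",round(s["t"],2),"pos",s["tool_pos"].round(4),"tilt",np.degrees(np.arccos(-R[2,2])).round(2),"q",s["q"].round(2),"F",s["force"].round(2),"T",s["wrist_torque"].round(2),"open",round(s["opening"],4))
    print("tool shift cm",d.round(2),"roll deg",round(-dy,2))
E
python3 - <<'E'
from h import *
go([.4815,.1397,.233],73.4)
print(tri((590,365),(490,105)),plane("top",(600,380),0.1))
E
```

```text
t 0.1 pos [ 0.2195 -0.5579  0.2317] tilt 0.09 q [-1.28  0.13  1.49  0.    1.52 -0.09] F [-0.63  1.06 -0.4 ] T [ 0.04  0.01 -0.02] open 0.0933
tool shift cm [ 4.992e+01 -5.532e+01 -3.000e-02] roll deg 38.08
[ 0.30760758 -0.29062753  0.29755886] [ 0.30295577 -0.38700038  0.1       ]
```

Request:
carry_out(
  commands=[
    [[0,0,-4,0],[0,0,-4,0],[0,0,-4,0],[1.25,-1.4,-1,0],[2.5,-2.8,0,0],[2.5,-2.8,0,0],[2.5,-2.8,0,0],[2.5,-2.8,0,0],[2.5,-2.8,0,0],[2.5,-2.8,0,0],[2.5,-2.8,0,0],[2.5,-2.8,0,0],[2.5,-2.8,0,0],[2.5,-2.8,0,0],[2.5,-2.8,0,0],[2.5,-2.8,0,0],[2.5,-2.8,0,0],[2.5,-2.8,0,0],[2.5,-2.8,0,0],[2.5,-2.8,0,0]],
  ],
)

```text
t: 1.77
tool_pos: [0.4344, 0.0246, 0.3624]
orientation: [3.087, 0.585, -0.0]
force: [0.8, -0.2, -0.9]
opening: 0.0929
```

```bash
python3 -c "
from h import *
go([.4815,.1397,.233],73.4)"
```

```text
t 1.77 pos [0.4344 0.0246 0.3624] tilt 0.0 q [-0.06 -0.34  1.69 -0.    1.79  1.13] F [ 0.82 -0.16 -0.91] T [-0.02 -0.05 -0.01] open 0.0929
tool shift cm [ 8.59 -8.99 12.94] roll deg 38.08
```

Request:
carry_out(
  commands=[
    [[2,-2.1,1,0],[2,-2.1,2,0],[2,-2.1,2,0],[1,-1,2,0],[0,0,0,7],[0,0,0,7],[0,0,0,7],[0,0,0,7],[0,0,0,7],[0,0,0,3.1],[0,0,0,0],[0,0,0,0]],
  ],
)

```text
t: 2.77
tool_pos: [0.4726, 0.1161, 0.2923]
orientation: [3.109, -0.451, -0.001]
force: [0.3, 0.2, 0.1]
opening: 0.0931
```

Run:
```python
from h import *
t=robot.read_camera("top");s=robot.read_camera("scene")
cv2.imwrite("pics/p2.png",np.hstack([cv2.resize(t[180:340,140:340],(400,320)),cv2.resize(s[180:340,220:420],(400,320))])[:,:,::-1])
go([.4815,.1397,.095],73.4)
```

```text
t 2.87 pos [0.4727 0.1161 0.2924] tilt 0.02 q [ 0.14 -0.2   1.7  -0.    1.64  1.99] F [-0.78 -1.24  0.17] T [ 0.03 -0.02 -0.02] open 0.0927
tool shift cm [ 0.18 -2.51 19.74] roll deg 0.1
```

View pics/p2.png

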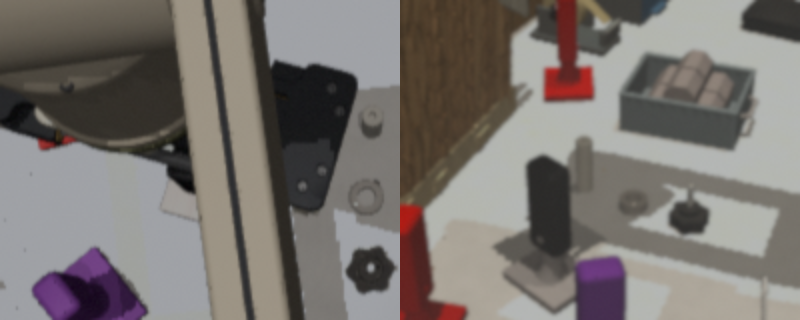

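The top view is now occluded by the arm. The scene view shows the black grip still upright at about (294,280). I'll align above it and descend.

Request:
carry_out(
  commands=[
    [[0.2,-2.5,1,0],[0,0,3,0],[0,0,4,0],[0,0,3,0],[0,0,1,0],[0,0,0,0],[0,0,0,0]],
  ],
)

```text
t: 3.45
tool_pos: [0.4821, 0.1395, 0.1735]
orientation: [-3.109, 0.453, -0.0]
force: [0.1, 0.3, 1.1]
opening: 0.0933
```

Run:
```python
from h import *
go([.4815,.1397,.095],73.4)
s=robot.read_camera("scene")
cv2.imwrite("pics/p3.png",cv2.resize(s[180:340,200:400],(800,600),interpolation=2)[:,:,::-1])
```

```text
t 3.45 pos [0.4821 0.1395 0.1735] tilt 0.0 q [ 0.18 -0.1   1.83  0.    1.41  2.04] F [0.07 0.25 1.06] T [0.05 0.03 0.01] open 0.0933
tool shift cm [-0.07  0.    7.85] roll deg 0.01
```

View pics/p3.png

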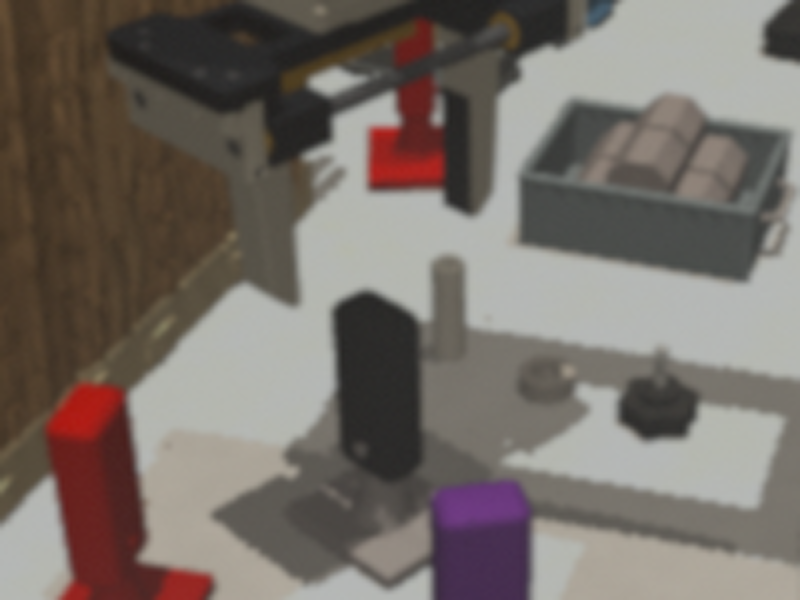

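The jaws straddle the grip symmetrically, with the left finger at about (270,250), the right at (470,180) and the grip at (380,380) in the crop. I'll descend and close.

Request:
carry_out(
  commands=[
    [[0,0,2,0],[0,0,3,0],[0,0,2,0],[0,0,0.8,0],[0,0,0,0],[0,0,0,0]],
  ],
)

```text
t: 4.0
tool_pos: [0.4832, 0.1397, 0.0967]
orientation: [-3.108, 0.454, -0.004]
force: [0.3, 0.5, -0.3]
opening: 0.0931
```

Request:
carry_out(
  commands=[
    [[0,0,0,0],[0,0,0,0],[0,0,0,0],[0,0,0,0],[0,0,0,0],[0,0,0,0],[0,0,0,0],[0,0,0,0],[0,0,0,0],[0,0,0,0]],
  ],
  claw=1.5,
  grip_force=45,
)

```text
t: 4.83
tool_pos: [0.4818, 0.1395, 0.0946]
orientation: [3.109, -0.454, -0.0]
force: [0.2, 0.6, 0.2]
opening: 0.0311
```

Run:
```python
from h import *
go([.4815,.1397,.185],73.4)
```

```text
t 4.83 pos [0.4818 0.1395 0.0946] tilt 0.01 q [ 0.18 -0.02  1.91 -0.    1.26  2.04] F [0.16 0.55 0.24] T [ 0.06  0.02 -0.04] open 0.0311
tool shift cm [-0.04 -0.01 -9.04] roll deg -0.03
```

Opening 31 mm, probably still closing, so I'll wait a little.

Request:
carry_out(
  commands=[
    [[0,0,0,0],[0,0,0,0],[0,0,0,0],[0,0,0,0],[0,0,0,0]],
  ],
)

```text
t: 5.25
tool_pos: [0.4817, 0.1396, 0.0944]
orientation: [3.109, -0.454, -0.001]
force: [0.3, 0.2, -2.9]
opening: 0.0238
```

Run:
```python
from h import *
go([.4815,.1397,.185],73.4)
s=robot.read_camera("scene")
cv2.imwrite("pics/p4.png",cv2.resize(s[180:340,200:400],(800,600),interpolation=2)[:,:,::-1])
```

```text
t 5.25 pos [0.4817 0.1396 0.0944] tilt 0.02 q [ 0.18 -0.02  1.91  0.    1.26  2.04] F [ 0.34  0.2  -2.93] T [ 0.19 -0.05  0.01] open 0.0238
tool shift cm [-0.03 -0.01 -9.06] roll deg -0.02
```

View pics/p4.png

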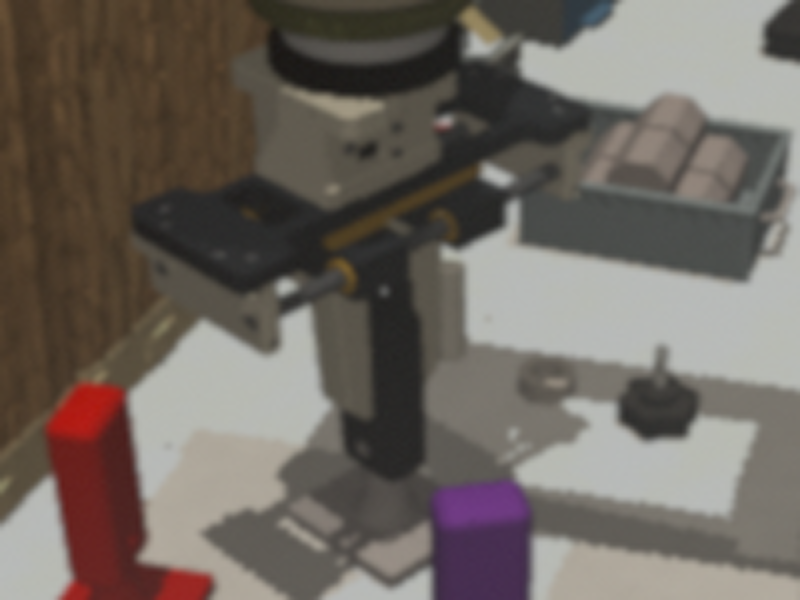

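Gripped: opening is 23.8 mm and the black grip sits between the pads at (395,340). I'll lift and turn.

Request:
carry_out(
  commands=[
    [[0,0,-1,0],[0,0,-2,0],[0,0,-3,0],[0,0,-3,0],[0,0,-1,0],[0,0,0,-4],[0,0,0,-7],[0,0,0,-7],[0,0,0,-6],[0,0,0,-2.3],[0,0,0,0],[0,0,0,0]],
  ],
)

```text
t: 6.3
tool_pos: [0.4816, 0.1394, 0.194]
orientation: [3.13, 0.262, -0.001]
force: [0.3, 0.2, -4.3]
opening: 0.0236
```

Run:
```python
from h import *
go([.4856,-.170,.195],99.7)
```

```text
t 6.3 pos [0.4816 0.1394 0.194 ] tilt 0.05 q [ 0.18 -0.12  1.81 -0.    1.45  1.58] F [ 0.29  0.21 -4.34] T [ 0.08 -0.01  0.04] open 0.0236
tool shift cm [-4.75 30.58 -0.09] roll deg -0.13
```

Request:
carry_out(
  commands=[
    [[-0.15,1,0,0],[-0.3,2,0,0],[-0.45,2.9,0,0],[-0.45,2.9,0,0],[-0.45,2.9,0,0],[-0.45,2.9,0,0],[-0.45,2.9,0,0],[-0.45,2.9,0,0],[-0.45,2.9,0,0],[-0.45,2.9,0,0],[-0.4,2.4,0,0],[-0.2,1.4,0,0],[-0.1,0.6,0,0],[0,0,0,0],[0,0,0,0],[0,0,0,0]],
  ],
)

```text
t: 7.63
tool_pos: [0.4864, -0.1692, 0.1945]
orientation: [-3.13, -0.265, 0.0]
force: [-0.3, -0.6, -4.4]
opening: 0.0238
```

Run:
```python
from h import *
go([.4856,-.170,.195],99.7)
s=robot.read_camera("scene");t=robot.read_camera("top")
cv2.imwrite("pics/p5.png",cv2.resize(s[140:270,290:450],(740,600),interpolation=2)[:,:,::-1])
cv2.imwrite("pics/p5t.png",t[:,:,::-1])
```

```text
t 7.63 pos [ 0.4864 -0.1692  0.1945] tilt 0.04 q [-0.43 -0.08  1.77  0.    1.45  0.97] F [-0.25 -0.65 -4.37] T [ 0.03 -0.01 -0.  ] open 0.0238
tool shift cm [-0.09  0.06 -0.05] roll deg -0.01
```

View pics/p5.png

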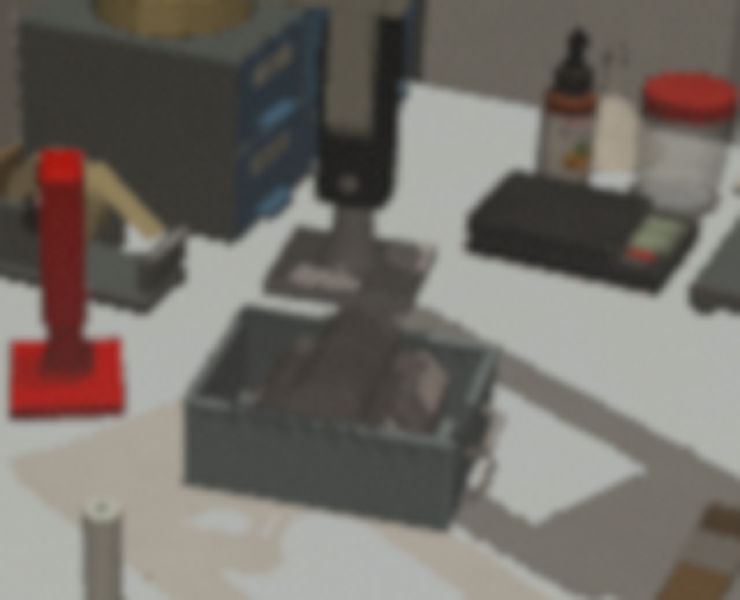

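View pics/p5t.png

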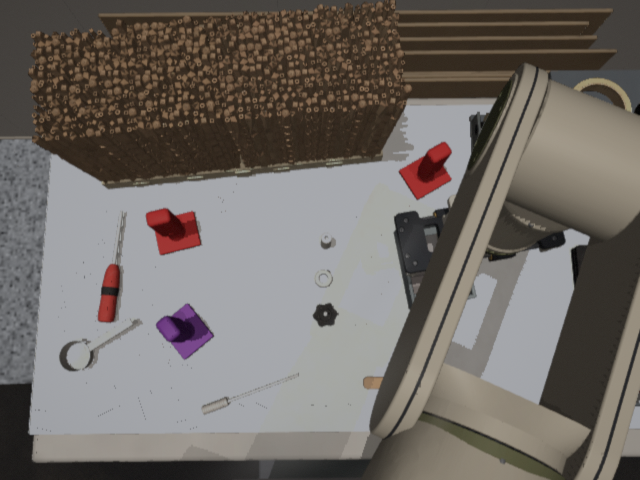

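The plate hangs level over the bin, at about (350,265) in the crop, with the raised chips at (355,360) below it. I'll check the predicted projection of its corners.

Run:
```python
from h import *
a=np.radians(9.7);ex=np.array([np.cos(a),np.sin(a),0]);ey=np.array([-ex[1],ex[0],0])
c=np.array([.4864,-.1692,.11])
im=cv2.imread("pics/p5.png")
def poly(c,lx,ly,col):
    p=np.array([(proj("scene",c+i*lx*ex+j*ly*ey)-[290,140]+.5)*4.62 for i,j in((1,1),(1,-1),(-1,-1),(-1,1))])
    cv2.polylines(im,[p.astype(int)],True,col,1)
poly(c,.035,.03,(0,255,0))
poly(np.array([.4856,-.170,.05]),.066,.05,(0,0,255));cv2.imwrite("pics/p6.png",im)
```

```text
(no output)
```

View pics/p6.png

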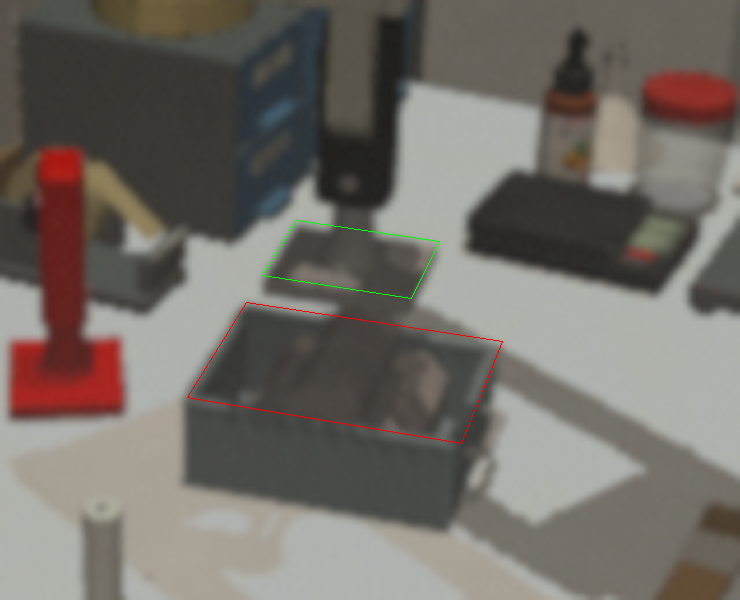

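Alignment is good to 1-2 mm. I'll descend and press in steps.

Request:
carry_out(
  commands=[
    [[-0.1,0.05,0.8,0],[0,0,1,0],[0,0,0.8,0],[0,0,0.4,0],[0,0,0.3,0],[0,0,0.2,0],[0,0,0.2,0],[0,0,0.2,0],[0,0,0,0]],
  ],
)

```text
t: 8.48
tool_pos: [0.486, -0.171, 0.1559]
orientation: [3.13, 0.265, 0.002]
force: [0.6, 0.1, -2.6]
opening: 0.0236
```

Request:
carry_out(
  commands=[
    [[0,0,0.2,0],[0,0,0.2,0],[0,0,0.2,0],[0,0,0.2,0],[0,0,0.2,0],[0,0,0,0]],
  ],
)

```text
t: 8.98
tool_pos: [0.4847, -0.1704, 0.1443]
orientation: [-3.129, -0.265, 0.003]
force: [-0.7, 1.4, -3.9]
opening: 0.0239
```

Run:
```python
from h import *
go([.4856,-.170,.135],99.7)
s=robot.read_camera("scene")
cv2.imwrite("pics/p7.png",cv2.resize(s[140:270,290:450],(740,600),interpolation=2)[:,:,::-1])
```

```text
t 8.98 pos [ 0.4847 -0.1704  0.1443] tilt 0.13 q [-0.44 -0.04  1.83  0.    1.36  0.96] F [-0.66  1.45 -3.9 ] T [-0.    0.03 -0.03] open 0.0239
tool shift cm [ 0.09 -0.02  0.93] roll deg -0.03
```

View pics/p7.png

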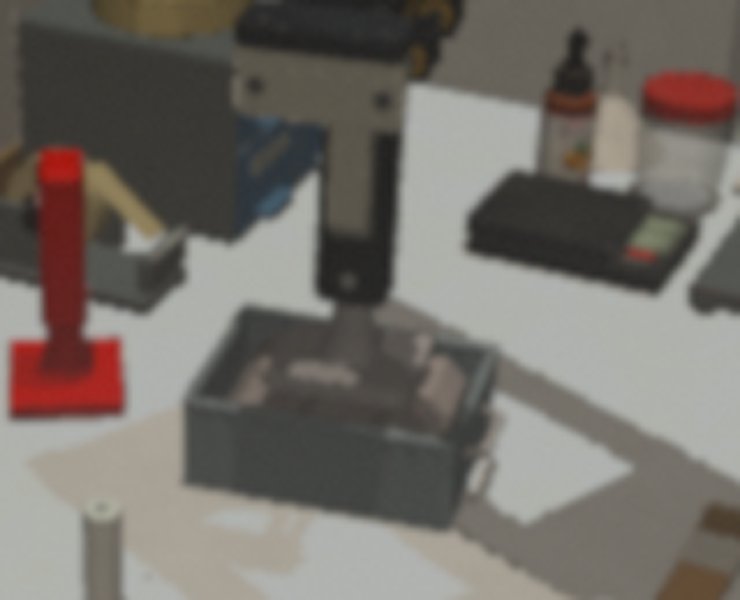

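The plate is now down between the rims and the chips are being wedged apart. I'll keep pressing to the level of the lower chips.

Request:
carry_out(
  commands=[
    [[0,0,0.2,0],[0,0,0.2,0],[0,0,0.2,0],[0,0,0.2,0],[0,0,0.1,0],[0,0,0,0]],
  ],
)

```text
t: 9.53
tool_pos: [0.4854, -0.1707, 0.1362]
orientation: [-3.13, -0.265, 0.001]
force: [0.4, -0.1, -4.2]
opening: 0.0235
```

Request:
carry_out(
  commands=[
    [[0,0,0.1,0],[0,0,0.1,0],[0,0,0,0]],
  ],
)

```text
t: 9.78
tool_pos: [0.4855, -0.1707, 0.1345]
orientation: [-3.13, -0.265, 0.0]
force: [-0.2, -0.4, -3.6]
opening: 0.0238
```

Request:
carry_out(
  commands=[
    [[0,0,0.1,0],[0,0,0.1,0],[0,0,0.05,0],[0,0,0,0]],
  ],
)

```text
t: 10.12
tool_pos: [0.4863, -0.1709, 0.1344]
orientation: [3.13, 0.265, 0.003]
force: [-4.8, 4.2, 11.9]
opening: 0.024
```

Firm contact (about 16 N) with the plate's underside at z ≈ 0.040, which is the level height. I'll raise it, back off and look.

Request:
carry_out(
  commands=[
    [[0,0,-0.5,0],[0,0,-1,0],[0,0,-2,0],[0,0,-2,0],[0,0,-1,0],[0,-1,0,0],[0.1,-2,0,0],[0.3,-3,0,0],[0.4,-3,0,0],[0.4,-3,0,0],[0.4,-3,0,0],[0.4,-3,0,0],[0.4,-3,0,0],[0.4,-3,0,0],[0.4,-2,0,0],[0,-1,0,0],[0,0,0,0],[0,0,0,0]],
  ],
)

```text
t: 11.62
tool_pos: [0.471, 0.1009, 0.1963]
orientation: [3.13, 0.267, -0.002]
force: [0.1, -0.1, -3.4]
opening: 0.024
```

Run:
```python
from h import *
go([.4815,.1397,.195],73.4)
s=robot.read_camera("scene");t=robot.read_camera("top")
a=cv2.resize(s[190:270,320:410],(400,356),interpolation=2);b=cv2.resize(t[205:325,370:490],(400,400),interpolation=2)[:356]
cv2.imwrite("pics/p8.png",np.hstack([a,b])[:,:,::-1])
```

```text
t 11.62 pos [0.471  0.1009 0.1963] tilt 0.08 q [ 0.1  -0.17  1.85 -0.    1.46  1.51] F [ 0.08 -0.11 -3.42] T [-0.01  0.02  0.03] open 0.024
tool shift cm [ 1.69 -3.64  0.12] roll deg 26.36
```

View pics/p8.png

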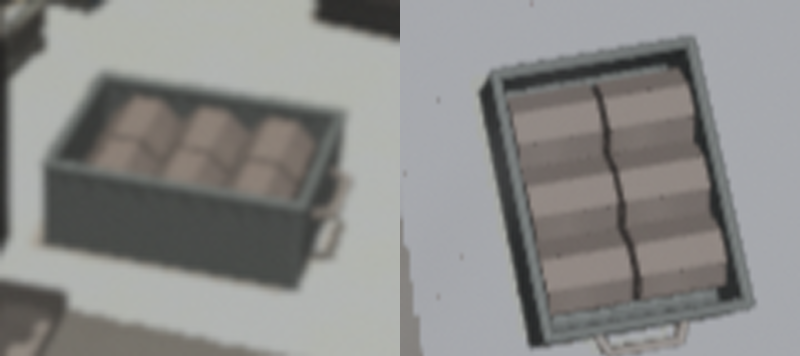

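All six chips now lie level below the rim: two rows of three equal tops in both views, around (190,150) in the left crop and (620,190) in the right. I'll put the tamper back where it stood.

Run:
```python
from h import *
go([.48,.1397,.0965],99.7)
```

```text
t 11.72 pos [0.4715 0.1    0.1967] tilt 0.05 q [ 0.1  -0.17  1.85 -0.    1.46  1.51] F [-0.1   0.52 -2.7 ] T [-0.02 -0.01  0.01] open 0.0238
tool shift cm [ 1.51 -3.78 10.01] roll deg -0.06
```

Request:
carry_out(
  commands=[
    [[0.5,-1.3,0,0],[0.5,-1.3,0,0],[0.5,-1.2,0,0],[0,0,1,0],[0,0,2,0],[0,0,2,0],[0,0,2,0],[0,0,1.5,0],[0,0,0.7,0],[0,0,0.4,0],[0,0,0.3,0],[0,0,0,0],[0,0,0,0]],
  ],
)

```text
t: 12.8
tool_pos: [0.4809, 0.1407, 0.0991]
orientation: [-3.13, -0.265, -0.002]
force: [-0.0, 0.6, -3.8]
opening: 0.0236
```

Request:
carry_out(
  commands=[
    [[0,0,0.1,0],[0,0,0.1,0],[0,0,0,0]],
  ],
)

```text
t: 13.05
tool_pos: [0.4804, 0.1408, 0.0965]
orientation: [-3.13, -0.265, -0.001]
force: [-0.1, 0.4, -4.0]
opening: 0.0238
```

Request:
carry_out(
  commands=[
    [[0,0,0.1,0],[0,0,0,0],[0,0,0,0]],
  ],
)

```text
t: 13.3
tool_pos: [0.4801, 0.1408, 0.0951]
orientation: [3.13, 0.265, -0.0]
force: [-0.8, 0.2, -4.2]
opening: 0.0238
```

Request:
carry_out(
  commands=[
    [[0,0,0.1,0],[0,0,0,0],[0,0,0,0]],
  ],
)

```text
t: 13.55
tool_pos: [0.4805, 0.1409, 0.0944]
orientation: [-3.13, -0.265, -0.001]
force: [0.2, 0.6, -1.3]
opening: 0.0237
```

Request:
carry_out(
  commands=[
    [[0,0,0.05,0],[0,0,0,0],[0,0,0,0]],
  ],
)

```text
t: 13.8
tool_pos: [0.4805, 0.1409, 0.0944]
orientation: [-3.13, -0.265, -0.001]
force: [-2.1, 0.5, 5.9]
opening: 0.0239
```

Request:
carry_out(
  commands=[
    [[0,0,0,0],[0,0,0,0],[0,0,0,0],[0,0,0,0],[0,0,0,0],[0,0,0,0],[0,0,0,0],[0,0,0,0],[0,0,0,0],[0,0,0,0]],
  ],
  claw=7.5,
)

```text
t: 14.63
tool_pos: [0.4802, 0.1407, 0.0937]
orientation: [3.13, 0.265, 0.0]
force: [0.3, 0.2, -0.6]
opening: 0.0749
```

Run:
```python
from h import *
go([.48,.1397,.25],99.7)
s=robot.read_camera("scene")
cv2.imwrite("pics/p9.png",cv2.resize(s[180:340,200:400],(800,600),interpolation=2)[:,:,::-1])
```

```text
t 14.63 pos [0.4802 0.1407 0.0937] tilt 0.0 q [ 0.18 -0.03  1.91 -0.    1.26  1.58] F [ 0.3   0.21 -0.63] T [ 0.   -0.02  0.03] open 0.0749
tool shift cm [ -0.03   0.1  -15.63] roll deg -0.02
```

View pics/p9.png

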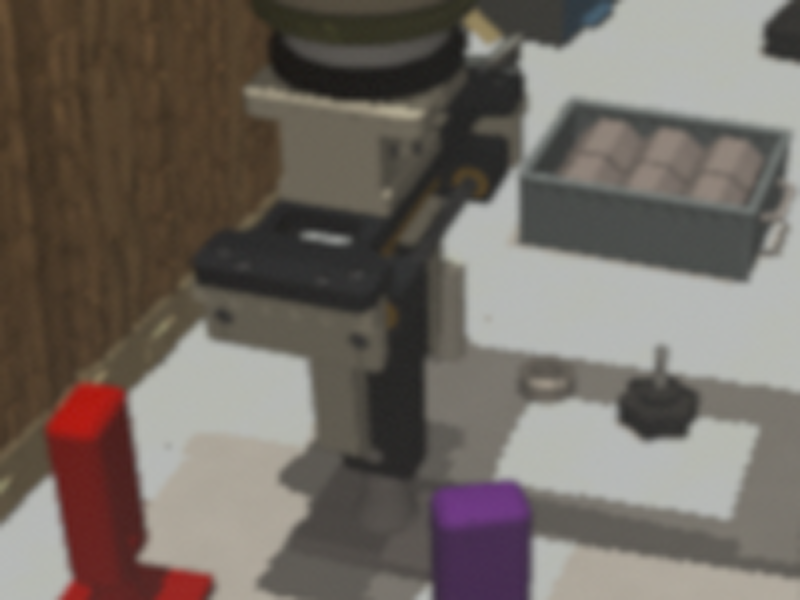

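The jaws are open around the upright grip at (395,380) in the crop. I'll rise straight up and move aside.

Request:
carry_out(
  commands=[
    [[0,0,-1,0],[0,0,-2,0],[0,0,-3,0],[0,0,-3,0],[0,0,-3,0],[0,0,-3,0],[0,0,-2,0],[-1,2,0,0],[-1.5,3,0,0],[-1.5,3,0,0],[-1.5,3,0,0],[-1.5,3,0,0],[-1,2,0,0],[0,0,0,0],[0,0,0,0]],
  ],
)

```text
t: 15.93
tool_pos: [0.4281, -0.0312, 0.2646]
orientation: [3.131, 0.26, 0.002]
force: [-0.3, 0.6, 0.7]
opening: 0.075
```

Run:
```python
from h import *
go([.48,.1397,.25],99.7)
s=robot.read_camera("scene");t=robot.read_camera("top")
a=cv2.resize(s[180:340,220:420],(400,320),interpolation=2);b=cv2.resize(t[190:350,140:340],(400,320),interpolation=2)
cv2.imwrite("pics/p10.png",np.hstack([a,b])[:,:,::-1])
```

```text
t 15.93 pos [ 0.4281 -0.0312  0.2646] tilt 0.08 q [-0.19 -0.36  1.88  0.    1.62  1.21] F [-0.27  0.58  0.66] T [ 0.06 -0.02 -0.06] open 0.075
tool shift cm [  7.94 -16.     1.46] roll deg -0.19
```

View pics/p10.png

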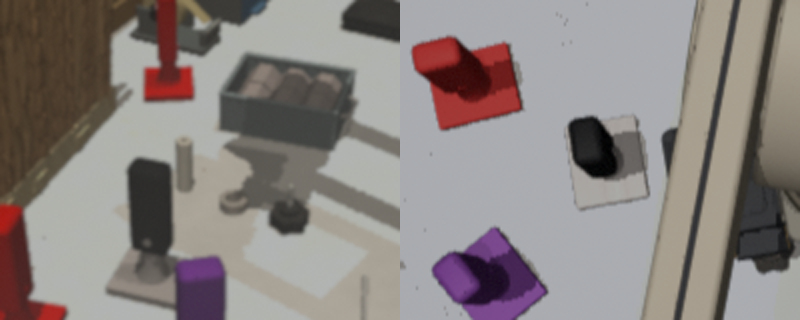

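The tamper stands upright and free on its foot at (150,230) left and (608,160) right. The chips are still level in the bin, and the look-alikes have not moved. I'm handing in.

```bash
python3 -c "
from plant import robot
robot.close_job()"
```

```text
the job is handed in; nothing more can be done
```

Both raised chips now lie level with the other four in the bin, and the tamper is standing upright and released within about 2 mm of where it started. I handed the job in at about 16 s of the 38 s limit.

- **Pressing:** I gripped the tamper at 24 mm opening, turned it to line up with the bin and pressed both chips down together. It met firm contact at about 16 N with the plate's underside 36 mm above the bin floor, which is the expected level height.
- **Last checks:** Pictures from both cameras after pressing showed all six chip tops level below the rim. The final scene picture showed the bin unchanged (the arm hid it from the top camera), with the tamper upright, the gripper clear of everything and the red and purple look-alikes in place. No check failed or disagreed.

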